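Unlock the spectrometer's sample compartment

TASK

Take the key with the flat rectangular bow from the key block, push it fully home in the lock on top of the spectrometer, gently feeling for the keyhole, then turn it clockwise until the hidden bolt lets go and the compartment lid springs open. Leave the key home in the lock, and leave the other key and everything else on the bench where it is.

Things in the scene. Friction and masses are not known exactly. Their poses are not given: they have to be found in the camera images.
- spectrometer: Fixed black and grey instrument housing, 240 (x) x 300 (y) x 120 mm high; origin at the centre of its underside, z up, yaw varies. A black lid (x -105 to 105, y -45 to 130, top at z 130 mm, hinged along its y = 130 edge) covers its +y part. The lock is on the grey -y part of its top. Beside the lock the grey top is flat at z 120 mm.
- keyhole (a point): Nominal keyhole centre, on the top face of the steel lock plate (56 x 46 x 6 mm, face 126 mm above the spectrometer's underside); axes are the spectrometer's. The plate is clamped in an oversize hole: the true keyhole is up to 5 mm off along x and up to 5 mm off along y, which this point does not show. Keyhole: slot through the plate, 20 mm along x, 8 mm along y, no bevel.
- rim (a point): Nominal middle of the raised rectangular rim of the lock plate, 6 mm above the plate's face; axes are the spectrometer's. The rim is truly centred on the slot (it is off by as much as the slot is): inside 34 (x) by 24 mm (y), outside 42 by 32 mm, 6 mm high. Its walls can be felt from inside with the key's foot. Plate and rim do not yield below about 60 N.
- barrel_top (a point): Nominal point 6 mm below the plate's face: the barrel under the plate, with a like slot, lined up at the start. The key turns it clockwise seen from above, friction about 0.12 N m, up to a stop at 1.45 rad; the bolt lets go at 0.8 to 1.0. Key play up to 0.2: turn it about 1.4 rad. It turns only when fully home (collar on plate, foot 16 mm below its face); turned, it cannot be drawn out.
- flat_key: The right key: steel, about 70 g, 66 mm tall, upright in the block. Origin at the centre of its foot, z up. From the foot: bit 18 (x) x 6 (y) x 8 mm, lowest 2.5 mm narrowed to 16.5 x 4.5; round shank 6 mm thick to z 16; collar 20 mm wide, z 16 to 20; neck 10 mm wide to z 31; flat rectangular bow 30 (x) x 8 (y), z 30 to 66. Half-turn symmetric.
- flat_key_bow (a point): Point on the key's axis in its bow, 50 mm above its foot, where to grip it across its 8 mm thickness (the key's y) from above; axes as the key's.
- round_key: The other key, not to be used: same height and collar, but with a round disc bow 36 mm across and 8 mm thick, and a bit too large for the lock (22 x 10 mm). Origin at the centre of its foot.
- key_block: Fixed grey plastic block 150 (x) x 70 (y) x 35 mm high, origin at the centre of its underside. Two slots 24 (x) x 12 (y) mm right through it at x = -40 and +40 mm; a key hangs in each by its collar (foot 19 mm above the bench), bow parallel to the block's x. Which key hangs in which slot varies.
- lid (a joint): Angle of the spectrometer's compartment lid: 0 shut and bolted, springs up by itself to about 0.7 rad when the bolt lets go.
- vial_rack: White vial rack 110 x 60 x 40 mm, bystander, origin under its centre.
- beaker: Glass beaker, 70 mm wide, 90 mm high, bystander, origin under its centre.
- amber_bottle: Amber bottle, 70 mm wide, 140 mm high, bystander, origin under its centre.
- weigh_dish: Aluminium weighing dish 60 mm wide, 18 mm high, bystander, origin under its centre.
- jar: White plastic jar, 56 mm wide, 70 mm high, bystander, origin under its centre.
There are look-alikes about, which are no part of the job. Leave any green, orange or red look-alike of the flat_key alone.

How it is judged:
By the outcome, as a careful person would: the job done as asked, in the order asked, and still so for the second after the job is handed in, with the robot touching nothing.
It also fails if it takes over 61 s, if anything falls off the work surface, if the arm or the gripper's body presses on something with over 40 N, if the wrist force passes 120 N, or if a joint passes its speed limit or range.

ROBOT

A 6-joint arm with a two-finger parallel gripper is mounted at the origin on the work surface. World frame = base frame: x ahead of the robot, y to its left, z up, the work surface at z = 0. Lengths are in m, angles in rad, forces in N, time in s.
With the tool pointing down it reaches from about 0.225 to 0.875 m from the base axis. Payload 3.4 kg.
Tool frame: the origin (TCP) lies at the very end of the fingers, on their centre line; the grasp point (between the pads) lies 19 mm behind it; z points along the fingers, y is the line along which they close (so a half turn about z gives the same grasp; the last joint's range is limited). The gripper opens to 85 mm and grips with 20 to 120 N. Pads are 22 mm wide; open, the fingers measure 114 mm over their backs; the gripper's body (76 mm by 85 mm) begins 54 mm behind the grasp point. The pads swing forward as they close: fully open they stand 13 mm farther back than shut.
Start: joints at [-1.225, 0.276, 1.505, -0, 1.361, -0.121], TCP at [0.259, -0.514, 0.231] pointing down, gripper open.
Joint ranges: [-2.89, 2.89], [-0.75, 2.08], [0.22, 2.7], [-1.18, 4.32], [0.11, 2.71], [-2.7, 2.7]. Speed limits (rad/s): [2.57, 2.57, 3.14, 3.14, 3.14, 3.14].

INTERFACE

Orientations are given as a unit quaternion [w, x, y, z].
In Python, from rig import readout, vision, manip gives the robot as it stands.
- The arm moves only by the shell command python3 -m handwheel 'ROWS' [FORCE]. ROWS is JSON, a list of rows, each a list of 3 entries, a list of its own where there are three numbers: the shift along the tool's x, y, z in mm, then the turn, a rotation vector about the tool's x, y, z in units of 6 degrees (1.0 is 6 degrees), then the closure, from -1 (fully open) to 1 (shut), so that 0 is half open. A call has 1 to 20 rows; each row shifts and turns the commanded pose from where the row before left it, along the tool's axes as they then stand; what a row does not reach is not made up. A row lasts 1/8 s, in which the tool goes at most 62.5 mm and 10.7 degrees, less where a joint would pass 70% of its speed; a pose out of reach is approached as far as the arm can. A call is refused whole if a number of a shift passes 62.5 or a number of a turn 1, either way. A call with a gripper value outside its range is refused whole. The fingers move at their own pace and stop on an object; FORCE is the grip in N (left out, the last holds). Time passes only in rows, so rows that do not move let the fingers close. It gives the time, the measured TCP pose, the force, the opening and the grip force at its end, in the units of the state.
- readout.get_state(): the state, without advancing time (a new reading comes with each control period).
- vision.get_image(name): name is "scene" or "top" or "wrist"; returns the picture (384x512x3 uint8, blue, green, red); there is no depth.
- vision.camera_params(name): a dict with "intrinsics" (3x3 intrinsics, pixels), "rvec" (rotation vector, rad) and "tvec" (3), from world to camera coordinates, as OpenCV has them; the wrist camera has in their place "hand_eye" (4x4, takes a point from camera to tool coordinates, whose origin is the TCP and whose axes are the flange's). Camera axes: x right, y down, z forward; pixel columns grow to the right and rows downward; lengths in m; the calibration is good to about 2 mm. The wrist camera is an equidistant fisheye: a pixel r from the principal point sees the ray r / f radians off the axis. A picture is of the moment at which its call begins: read the wrist's pose just before it. camera_params takes no time and is no camera call.
- manip.sign_off(): hands the job in; it is judged then, once.
The state is a dict: "clock": time; "qpos": joint angles; "qd": joint speeds; "effort": joint torques, N m; "position": TCP position; "ee_rot": TCP orientation; "contact_force": force on the tool from outside, world axes, zero at the start; "moment": the same for the moment, N m; "width": finger opening in m; "gripper_force": force on a finger pad.
Only numpy, scipy, OpenCV 4.12 (cv2) and the standard library are available. Lean on these libraries where they do the work, as an engineer would, in place of code of your own. Each camera call takes 0.05 s, during which the arm holds its last target. There are 200 camera calls.

## Working session

There is one attempt and no reset: what is moved stays moved. The work goes in short steps, Python scripts to look and compute and a shell command to move; the robot and the scene stay as the last step left them, time stands still between calls to the robot, and variables do not carry over. Pictures are saved under pics/ and viewed, at most 10 in all, crops included, and the job is handed in when it is done.

```bash
mkdir -p pics; python3 - <<'E'
from rig import readout, vision, manip
import cv2, json
s=readout.get_state();print(s)
for n in("scene","top"):
    cv2.imwrite(f"pics/{n}0.png",vision.get_image(n));p=vision.camera_params(n);print(n,p)
print(vision.camera_params("wrist"))
E
```

```text
{'clock': 0.0, 'qpos': array([-1.22501101e+00,  2.76562069e-01,  1.50612433e+00, -1.42336716e-05,
        1.36069573e+00, -1.21007854e-01]), 'qd': array([ 1.00718307e-03, -3.47274810e-04,  5.48262810e-04, -1.03719062e-05,
       -1.03405266e-03,  1.07989175e-03]), 'effort': array([ 1.84087483e-03, -4.16760349e+01, -2.45799154e+01, -2.12663730e-05,
        1.04803100e-02, -8.64052083e-06]), 'position': array([ 0.25857116, -0.51299212,  0.23046199]), 'ee_rot': array([-8.88311050e-04,  9.72885701e-01,  2.31284700e-01, -1.07261825e-04]), 'contact_force': array([-0.02428975, -0.61617033, -0.07512125]), 'moment': array([-0.06286359, -0.02386431,  0.04627375]), 'gripper_force': 0.0, 'width': 0.08540157103250869}
scene {'intrinsics': array([[353.14587327,   0.        , 254.01426192],
       [  0.        , 353.14587327, 188.1316628 ],
       [  0.        ,   0.        ,   1.        ]]), 'rvec': array([ 1.89728462,  1.14400086, -0.6221728 ]), 'tvec': array([-0.24836929, -0.19363661,  1.48471152])}
top {'intrinsics': array([[475.82962159,   0.        , 263.92867089],
       [  0.        , 475.82962159, 189.43678362],
       [  0.        ,   0.        ,   1.        ]]), 'rvec': array([ 2.15677152, -2.20678486,  0.08793543]), 'tvec': array([-0.02263473,  0.58102666,  1.32886414])}
{'intrinsics': array([[297.31863964,   0.        , 255.36136896],
       [  0.        , 297.31863964, 195.82400467],
       [  0.        ,   0.        ,   1.        ]]), 'hand_eye': array([[-1.06318534e-03, -9.48028682e-01, -3.18183105e-01,
         8.25476768e-02],
       [ 9.99999419e-01, -9.50987986e-04, -5.07949152e-04,
         5.39888916e-05],
       [ 1.78962055e-04, -3.18183460e-01,  9.48029142e-01,
        -1.43962508e-01],
       [ 0.00000000e+00,  0.00000000e+00,  0.00000000e+00,
         1.00000000e+00]])}
```

View pics/top0.png

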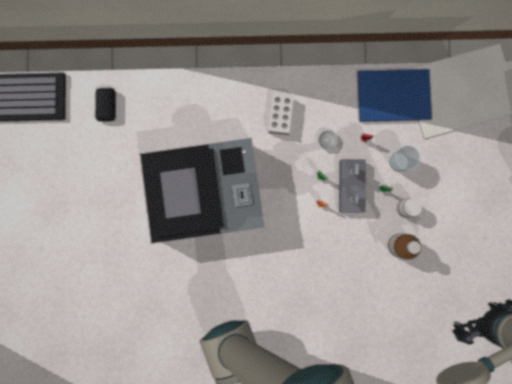

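View pics/scene0.png

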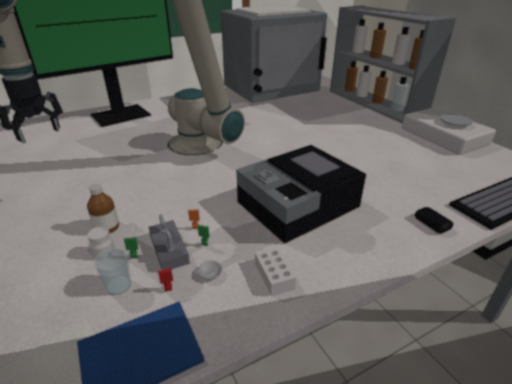

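The top view shows the key block at (352,186) with keys at about (355,170) and (350,199). The lock is at (242,195). The look-alikes are red (367,137), green (322,175) and (386,188), and orange (321,203). Next I locate the block and housing and enlarge the block.

```bash
cat > h.py <<'E'
import numpy as np, cv2
from scipy.spatial.transform import Rotation as R
from rig import readout, vision
def cam(n):
    p=vision.camera_params(n);return p["intrinsics"],R.from_rotvec(p["rvec"]).as_matrix(),p["tvec"]
def cast(n,uv,z):
    K,Rm,t=cam(n);o=-Rm.T@t;d=Rm.T@np.linalg.inv(K)@[uv[0],uv[1],1];return o+d*(z-o[2])/d[2]
def tool():
    s=readout.get_state();q=s["ee_rot"];return s,R.from_quat([q[1],q[2],q[3],q[0]]).as_matrix(),np.array(s["position"])
def wcast(uv,z,T):
    p=vision.camera_params("wrist");K=p["intrinsics"];H=p["hand_eye"]
    v=(np.array(uv)-K[:2,2])/K[0,0];th=np.linalg.norm(v);d=np.r_[v/max(th,1e-9)*np.sin(th),np.cos(th)]
    Rm,pos=T;o=pos+Rm@H[:3,3];d=Rm@H[:3,:3]@d;return o+d*(z-o[2])/d[2]
E
python3 - <<'E'
from h import *
im=cv2.imread("pics/top0.png")
for nm,uv,z in[("block",(352,186),.035),("keyA",(355,170),.085),("keyB",(350,199),.085),("lock",(242,195),.132),("amber",(406,246),.14),("dish",(330,140),.018)]:print(nm,cast("top",uv,z).round(3))
a=cv2.resize(im[130:240,300:420],None,fx=4,fy=4,interpolation=3)
sc=cv2.imread("pics/scene0.png")
b=cv2.resize(sc[195:285,120:220],None,fx=4,fy=4,interpolation=3)
c=np.zeros((440,800,3),np.uint8);a=cv2.resize(a,(400,367));b=cv2.resize(b,(400,360));c[:367,:400]=a;c[:360,400:]=b
cv2.imwrite("pics/crop1.png",c)
E
```

```text
block [ 0.583 -0.284  0.035]
keyA [ 0.623 -0.285  0.085]
keyB [ 0.544 -0.268  0.085]
lock [0.558 0.022 0.132]
amber [ 0.417 -0.397  0.14 ]
dish [ 0.719 -0.229  0.018]
```

View pics/crop1.png

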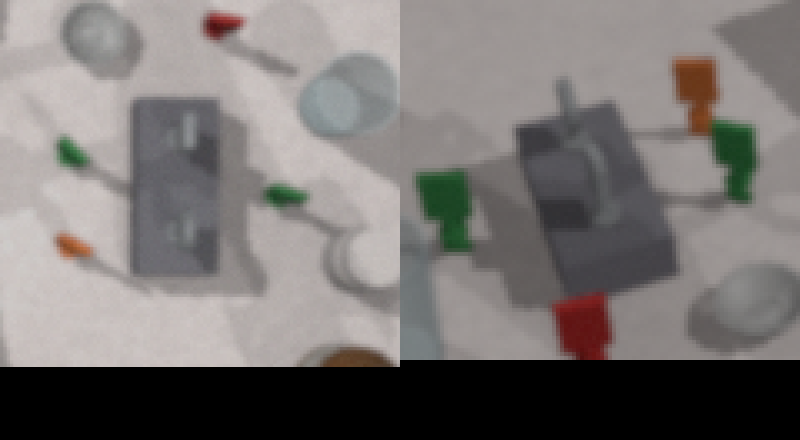

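In the crop, both top-view keys could be the one: A at (355,170) and B at (350,199). The scene crop hints at an arc on the nearer (larger x) key. I'll take one closer wrist view before choosing.

```bash
python3 -m handwheel '[[[50,-11,-10],[0,0,0],-1],[[50,-11,-10],[0,0,0],-1],[[50,-11,-10],[0,0,0],-1],[[50,-11,-10],[0,0,0],-1],[[50,-11,-10],[0,0,0],-1],[[50,-11,-10],[0,0,0],-1],[[50,-11,-10],[0,0,0],-1],[[0,0,0],[0,0,0.9],-1],[[0,0,0],[0,0,0.9],-1],[[0,0,0],[0,0,0.9],-1],[[0,0,0],[0,0,0.9],-1],[[0,0,0],[0,0,0.9],-1],[[0,0,0],[0,0,0],-1]]'
python3 - <<'E'
from h import *
s,Rm,p=tool();im=vision.get_image("wrist");cv2.imwrite("pics/w1.png",im);np.savez("w1.npz",R=Rm,p=p);print(p,Rm.round(3))
E
```

```text
clock: 1.72
position: [0.5365, -0.2871, 0.3008]
ee_rot: [-0.0, 1.0, -0.002, -0.0]
contact_force: [0.4, -0.6, -0.5]
width: 0.0852
gripper_force: 0.0
[ 0.53649324 -0.28710331  0.300789  ] [[ 1.    -0.003 -0.001]
 [-0.003 -1.     0.001]
 [-0.001 -0.    -1.   ]]
```

View pics/w1.png

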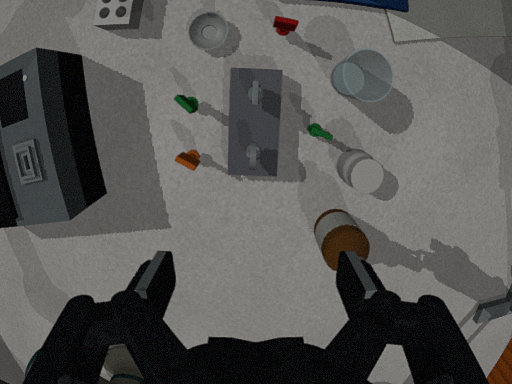

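The wrist view shows keys A at (255,92) and B at (253,153) in the block, with the lock at (28,160). I enlarge the block and measure its pose.

```bash
python3 - <<'E'
from h import *
im=cv2.imread("pics/w1.png");d=np.load("w1.npz");T=(d["R"],d["p"])
cv2.imwrite("pics/crop2.png",cv2.resize(im[60:185,220:295],None,fx=4.8,fy=4.8,interpolation=cv2.INTER_CUBIC))
for n,uv,z in[("A",(255,92),.075),("B",(253,153),.075),("c1",(231,68),.035),("c2",(282,71),.035),("c3",(277,176),.035),("c4",(229,175),.035),("lock",(28,160),.132)]:print(n,wcast(uv,z,T).round(4))
E
```

```text
A [ 0.6282 -0.2865  0.075 ]
B [ 0.5516 -0.2836  0.075 ]
c1 [ 0.6629 -0.2543  0.035 ]
c2 [ 0.6585 -0.3229  0.035 ]
c3 [ 0.5109 -0.3173  0.035 ]
c4 [ 0.5127 -0.2488  0.035 ]
lock [0.5655 0.0167 0.132 ]
```

View pics/crop2.png

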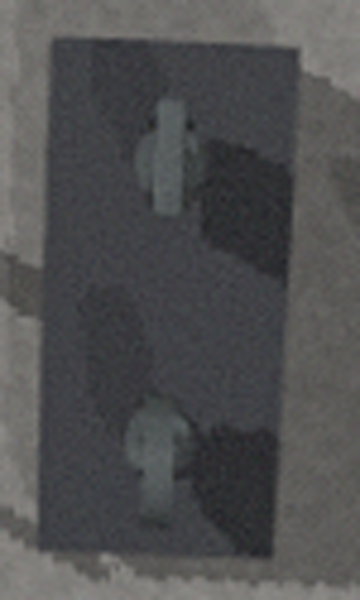

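A at (170,155 in the crop) has a uniform rectangular top and an angular shadow. B looks graded and rounded, but the scene view showed an arc that seems to disagree. I project both bow outlines into the scene view to settle it.

```bash
python3 - <<'E'
from h import *
im=cv2.imread("pics/scene0.png");K,Rm,t=cam("scene")
pr=lambda P:(lambda c:(K@(c/c[2]))[:2])(Rm@np.array(P)+t)
S=9;x0,y0=142,205
c=cv2.resize(im[y0:y0+65,x0:x0+55],None,fx=S,fy=S,interpolation=cv2.INTER_CUBIC)
c=cv2.convertScaleAbs(c,alpha=1.5)
for (x,y),col in(((.6265,-.2870),(0,0,255)),((.5465,-.2845),(0,255,0))):
  for z in(.05,.085):
    for dx in(-.015,.015):
      u=(pr([x+dx,y,z])-[x0-.5,y0-.5])*S;cv2.circle(c,tuple(int(v) for v in u),4,col,-1)
cv2.imwrite("pics/crop3.png",c)
E
```

```text
(no output)
```

View pics/crop3.png

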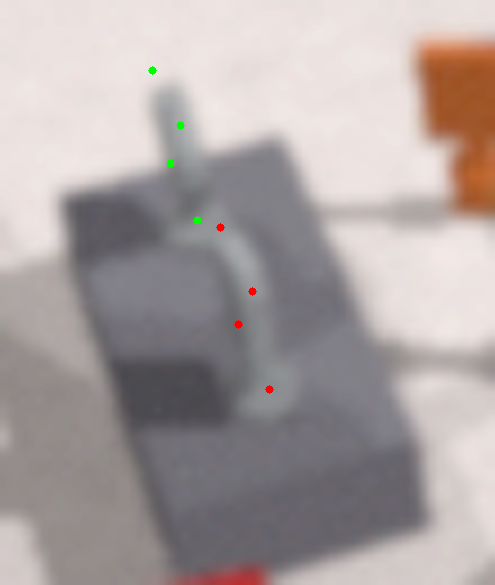

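The outlines settle it. A's metal fills its rectangular corners (red dots), so A is the flat key, at wrist pixel (255,92). B has no metal at its upper corner (152,70), so B is the round disc. The red, green and orange ones are decoys. I go above A, half closed, for one close look.

```bash
python3 -m handwheel '[[[45,0,30],[0,0,0.32],0],[[45,0,50],[0,0,0],0],[[0,0,50],[0,0,0],0],[[0,0,50],[0,0,0],0],[[0,0,0],[0,0,0],0],[[0,0,0],[0,0,0],0]]'
python3 - <<'E'
from h import *
s,Rm,p=tool();im=vision.get_image("wrist");np.savez("w2.npz",R=Rm,p=p);print(p,Rm.round(3),s["width"])
cv2.imwrite("pics/w2.png",cv2.resize(im[60:384,110:410],None,fx=1.8,fy=1.8,interpolation=2))
E
```

```text
clock: 2.52
position: [0.6246, -0.2898, 0.1267]
ee_rot: [0.001, 1.0, -0.019, 0.001]
contact_force: [0.2, 0.3, 1.8]
width: 0.0431
gripper_force: 0.0
[ 0.624577   -0.28975267  0.1267228 ] [[ 0.999 -0.037  0.003]
 [-0.037 -0.999 -0.002]
 [ 0.003  0.001 -1.   ]] 0.043115591167170855
```

View pics/w2.png

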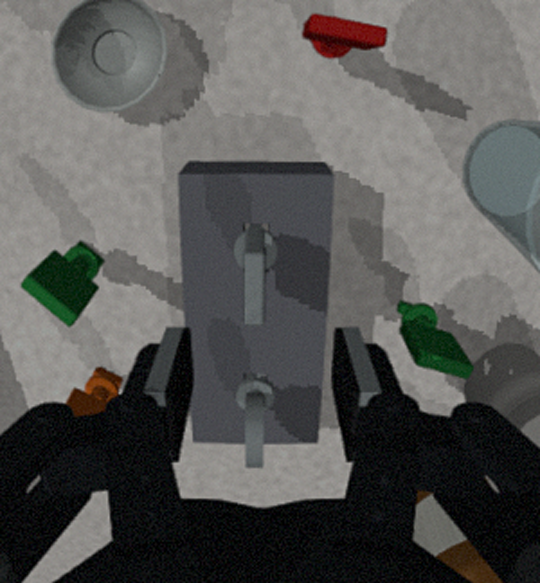

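The close view shows key A at crop (255,235–323) and B at (255,375–465). Both bows are nearly edge-on, so I check where their bow tips fall against a square corner and against a disc.

```bash
python3 - <<'E'
from h import *
d=np.load("w2.npz");T=(d["R"],d["p"])
im=cv2.imread("pics/w2.png");g=cv2.cvtColor(im,6)
for u in((255,323),(255,465),(245,323),(264,323)):print(wcast((110+u[0]/1.8,60+u[1]/1.8),.085,T).round(4))
# predicted crop rows of bow points under each hypothesis
p=vision.camera_params("wrist");K=p["intrinsics"];H=p["hand_eye"]
def pr(P):
    c=H[:3,:3].T@(T[0].T@(np.array(P)-T[1])-H[:3,3]);r=np.linalg.norm(c[:2]);th=np.arctan2(r,c[2]);u=K[:2,2]+K[0,0]*th*c[:2]/r
    return ((u-[110,60])*1.8).round(0)
for n,x,y in(("A",.6262,-.2873),("B",.5463,-.2844)):
    print(n,"rect: near-low",pr([x+.015,y,.049]),"near-top",pr([x+.015,y,.085]),"far-top",pr([x-.015,y,.085]))
    a=np.linspace(0,2*np.pi,73);q=np.array([pr([x+.018*np.cos(t),y,.067+.018*np.sin(t)]) for t in a])
    print("  disc rows",q[:,1].min(),q[:,1].max())
a=np.hstack([cv2.resize(im[210:340,215:295],None,fx=4.5,fy=4.5,interpolation=2),cv2.resize(im[350:480,215:295],None,fx=4.5,fy=4.5,interpolation=2)])
cv2.imwrite("pics/crop4.png",cv2.convertScaleAbs(a,alpha=1.4))
E
```

```text
[ 0.6129 -0.2864  0.085 ]
[ 0.5394 -0.2831  0.085 ]
[ 0.613  -0.2825  0.085 ]
[ 0.6127 -0.2899  0.085 ]
A rect: near-low [255. 226.] near-top [254. 254.] far-top [257. 327.]
  disc rows 230.0 318.0
B rect: near-low [256. 383.] near-top [256. 428.] far-top [259. 478.]
  disc rows 392.0 467.0
```

View pics/crop4.png

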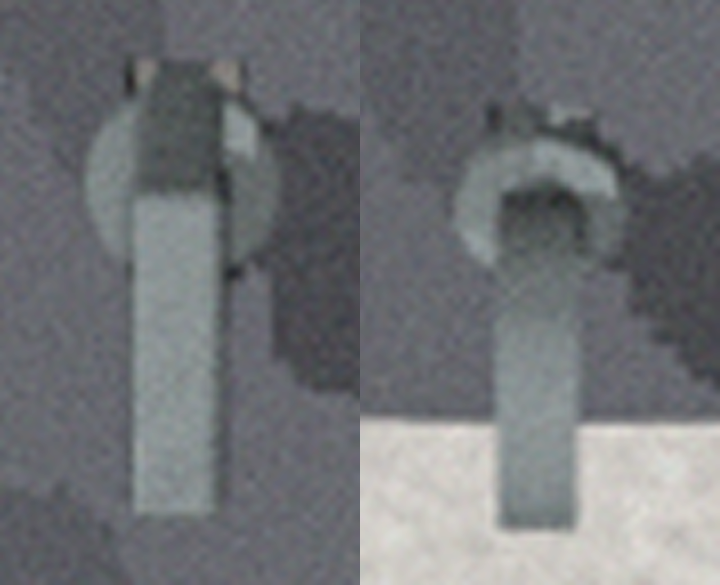

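A (left) has one crisp shade break and square ends, so it is the flat rectangular key. B (right) shades off smoothly, so it is the disc. A sits at about (0.6275, −0.2865), and its depth agrees with the block slot. I descend and grip it.

```bash
python3 -m handwheel '[[[3,-3.3,0],[0,0,0],0],[[0,0,26],[0,0,0],0],[[0,0,30],[0,0,0],0],[[0,0,20],[0,0,0],0],[[0,0,0],[0,0,0],0],[[0,0,0],[0,0,0],1],[[0,0,0],[0,0,0],1],[[0,0,0],[0,0,0],1],[[0,0,0],[0,0,0],1],[[0,0,0],[0,0,0],1],[[0,0,0],[0,0,0],1]]' 80
```

```text
clock: 3.95
position: [0.6277, -0.2864, 0.0508]
ee_rot: [0.001, 1.0, -0.019, 0.002]
contact_force: [0.0, 0.5, 6.2]
width: 0.0071
gripper_force: 78.3
```

```bash
python3 -m handwheel '[[[0,0,-10],[0,0,0],1],[[0,0,-30],[0,0,0],1],[[0,0,-40],[0,0,0],1],[[0,0,-40],[0,0,0],1],[[0,0,-40],[0,0,0],1],[[0,0,0],[0,0,0],1],[[0,0,0],[0,0,0],1]]'
python3 - <<'E'
from h import *
s,Rm,p=tool();im=vision.get_image("wrist");np.savez("w3.npz",R=Rm,p=p);print(p,s["contact_force"],s["moment"],s["width"])
cv2.imwrite("pics/w3.png",im)
t=vision.get_image("top");cv2.imwrite("pics/top1.png",t)
E
```

```text
clock: 4.82
position: [0.6259, -0.2855, 0.2081]
ee_rot: [-0.0, 1.0, -0.019, -0.001]
contact_force: [-0.9, 1.6, -0.9]
width: 0.0071
gripper_force: 77.9
[ 0.62594096 -0.28550665  0.20812771] [-0.93406805  1.5511036  -0.93732462] [-0.04234475  0.05968134  0.01539763] 0.00708106950595768
```

```bash
python3 -m handwheel '[[[-25,-50,0],[0,0,0],1],[[-25,-50,0],[0,0,0],1],[[-25,-50,0],[0,0,0],1],[[-25,-50,0],[0,0,0],1],[[-25,-50,0],[0,0,0],1],[[-25,-50,0],[0,0,0],1],[[0,0,0],[0,0,-0.7],1],[[0,0,0],[0,0,-0.7],1],[[0,0,0],[0,0,0],1],[[0,0,0],[0,0,0],1]]'
python3 - <<'E'
from h import *
s,Rm,p=tool();im=vision.get_image("wrist");np.savez("w4.npz",R=Rm,p=p);print(p,Rm.round(4),s["contact_force"],s["moment"],s["width"])
cv2.imwrite("pics/w4.png",im)
E
```

```text
clock: 6.18
position: [0.4877, 0.0195, 0.2081]
ee_rot: [-0.0, 0.999, 0.054, -0.001]
contact_force: [0.2, 0.2, -0.2]
width: 0.0069
gripper_force: 78.2
[0.48769163 0.01952293 0.20810338] [[ 9.942e-01  1.071e-01 -1.600e-03]
 [ 1.071e-01 -9.942e-01  1.000e-04]
 [-1.600e-03 -3.000e-04 -1.000e+00]] [ 0.23872053  0.20057497 -0.19412565] [-0.04741156  0.00044587  0.01311481] 0.006899660203124581
```

View pics/w4.png

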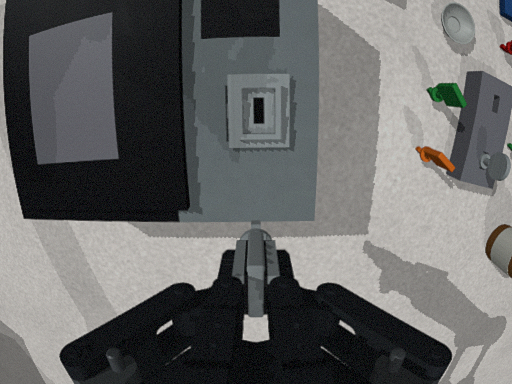

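The wrist view shows the lock plate at (228–289, 74–149), the dark slot at about (259,110), and the key in the gripper at (255,240). I measure the slot centre and yaw by casting contours.

```bash
python3 - <<'E'
from h import *
im=cv2.imread("pics/w4.png");g=cv2.cvtColor(im,6);d=np.load("w4.npz");T=(d["R"],d["p"])
def rect(mask,z,nm):
    cs,_=cv2.findContours(mask,0,1);c=max(cs,key=cv2.contourArea)
    P=np.array([wcast(q[0]+np.array([215,60]),z,T)[:2] for q in c])
    m=cv2.minAreaRect((P*1000).astype(np.float32));bx=cv2.boxPoints(m);e=max((bx[1]-bx[0],bx[2]-bx[1]),key=np.linalg.norm);e=e*np.sign(e[0])
    print(nm,"px",cv2.boundingRect(c),"c",np.round(m[0],1),"size",np.round(m[1],1),"yaw",round(float(np.degrees(np.arctan2(e[1],e[0]))),2))
r=g[60:165,215:305]
print(r[50,::3]);print(r[::3,44])
for z in(.126,):rect((r<55).astype(np.uint8)*255,z,"slot")
for th in (115,125,135,145):rect((r>th).astype(np.uint8)*255,.126,f"plate{th}")
print("tool yaw",np.degrees(np.arctan2(T[0][1,0],T[0][0,0])))
# grey housing right edge, top plane z .12
E
```

```text
[ 90  91  88  89  93 122 113 122 119  94  97  95 136  15  17  14  51 136
 130 124 115 135  98  96 133  71  77  98 104  99]
[ 92  91  89  95  92 128 120 118 121 106 100 124 135  19   5  20  16   1
   2  17  12  68 129 119 118 135 136  92 133 115  81 100 100 100 103]
slot px (39, 38, 10, 25) c [561.9  25.4] size [18.3  6.8] yaw 6.2
plate115 px (13, 14, 62, 74) c [561.5  25.3] size [56.1 45.8] yaw 6.49
plate125 px (26, 14, 48, 65) c [565.5  20.5] size [29.5 53.9] yaw -2.52
plate135 px (42, 34, 11, 34) c [561.8  22.7] size [25.2  7.5] yaw 6.38Traceback (most recent call last):
  File "<stdin>", line 11, in <module>
  File "<stdin>", line 4, in rect
ValueError: max() iterable argument is empty
```

The plate measures 56.1 × 45.8 mm, which fits. The slot centre is about (0.562, 0.0253) at yaw 6.4°. I go above it, with the foot just over the rim.

```bash
python3 -m handwheel '[[[40,2.2,0],[0,0,-0.04],1],[[34.5,0,0],[0,0,0],1],[[0,0,20],[0,0,0],1],[[0,0,18],[0,0,0],1],[[0,0,0],[0,0,0],1],[[0,0,0],[0,0,0],1]]'
python3 - <<'E'
from h import *
s,Rm,p=tool();im=vision.get_image("wrist");np.savez("w5.npz",R=Rm,p=p);print(p,Rm.round(4),s["contact_force"],s["moment"],s["width"])
cv2.imwrite("pics/w5.png",cv2.resize(im[130:330,180:330],None,fx=3,fy=3,interpolation=2))
E
```

```text
clock: 6.98
position: [0.5628, 0.0255, 0.1713]
ee_rot: [0.0, 0.998, 0.056, 0.0]
contact_force: [-0.8, 1.4, -0.8]
width: 0.0075
gripper_force: 78.2
[0.56276696 0.02546179 0.17133837] [[ 9.937e-01  1.120e-01  8.000e-04]
 [ 1.120e-01 -9.937e-01 -1.000e-04]
 [ 8.000e-04  2.000e-04 -1.000e+00]] [-0.75379383  1.42535301 -0.75562458] [0.0630305  0.02595267 0.01535112] 0.007464470230265646
```

View pics/w5.png

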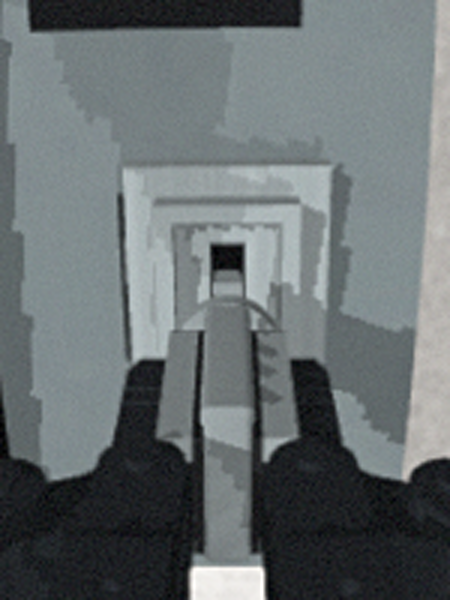

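The slot's +x end is at crop (227,243) and the key's bit is at (229,272–297), so they are well aligned across. I check the x offset by casting both.

```bash
python3 - <<'E'
from h import *
d=np.load("w5.npz");T=(d["R"],d["p"]);s=np.array([.5628,.0255,0])
im=cv2.cvtColor(cv2.imread("pics/w5.png"),6);print(im[225:310:3,229])
f=lambda u,z:(T[0].T@(wcast((180+u[0]/3-.33,130+u[1]/3-.33),z,T)-T[1])*1000).round(1)[:2]
print("slot +x end",f((227,243),.126),"slot sides y",f((211,255),.126),f((244,255),.126))
fz=T[1][2]-.0318
print("foot edge (narrow 8.25)",f((229,272),fz),"sides",f((216,280),fz+.0025),f((243,280),fz+.0025))
E
```

```text
[137 136 160 178 186 173 114  42  10  21  23  11  14  18  23  79 119 117
 107 131 154 161 167 145 120 108 126 121 112]
slot +x end [ 8.3 -0.3] slot sides y [ 5.3 -4. ] [5.3 3.6]
foot edge (narrow 8.25) [6.9 0.1] sides [ 6.1 -2.6] [6.1 3.1]
```

```bash
python3 -m handwheel '[[[-0.4,-0.4,5],[0,0,0],1],[[0,0,5],[0,0,0],1],[[0,0,2],[0,0,0],1],[[0,0,1],[0,0,0],1],[[0,0,0.5],[0,0,0],1],[[0,0,0.5],[0,0,0],1],[[0,0,0.5],[0,0,0],1],[[0,0,0],[0,0,0],1]]'
python3 -c "
from h import *
s,R_,p=tool();print(s['contact_force'],s['moment'])"
```

```text
clock: 8.02
position: [0.5619, 0.026, 0.1563]
ee_rot: [0.0, 0.998, 0.056, -0.0]
contact_force: [-0.0, -0.2, -0.6]
width: 0.0069
gripper_force: 78.2
[-0.02419567 -0.18253041 -0.62919803] [-0.01526391  0.01378287  0.01256682]
```

```bash
python3 -m handwheel '[[[0,0,0.7],[0,0,0],1],[[0,0,0.7],[0,0,0],1],[[0,0,0.7],[0,0,0],1],[[0,0,0],[0,0,0],1]]'
python3 -c "
from h import *
s,R_,p=tool();print(s['contact_force'],s['moment'])"
```

```text
clock: 8.52
position: [0.5619, 0.026, 0.1542]
ee_rot: [0.0, 0.998, 0.056, -0.0]
contact_force: [-0.6, -0.1, -0.0]
width: 0.0068
gripper_force: 78.2
[-0.63604803 -0.13969299 -0.04652665] [-0.02210782 -0.01548842  0.0407015 ]
```

```bash
python3 -m handwheel '[[[0,0,1],[0,0,0],1],[[0,0,1],[0,0,0],1],[[0,0,1],[0,0,0],1],[[0,0,0],[0,0,0],1]]'
python3 -c "
from h import *
s,R_,p=tool();print(s['contact_force'],s['moment'])"
```

```text
clock: 9.02
position: [0.5618, 0.026, 0.1511]
ee_rot: [0.0, 0.998, 0.056, -0.0]
contact_force: [-0.6, 1.0, -1.4]
width: 0.0069
gripper_force: 78.2
[-0.64530002  0.98046757 -1.40920938] [-0.02674071 -0.01217119  0.05929931]
```

```bash
python3 -m handwheel '[[[0,0,1],[0,0,0],1],[[0,0,1],[0,0,0],1],[[0,0,1],[0,0,0],1],[[0,0,1],[0,0,0],1],[[0,0,1],[0,0,0],1],[[0,0,1],[0,0,0],1],[[0,0,0],[0,0,0],1]]'
python3 -c "
from h import *
s,R_,p=tool();print(s['contact_force'],s['moment'])"
```

```text
clock: 9.9
position: [0.5619, 0.026, 0.1451]
ee_rot: [0.0, 0.998, 0.056, -0.0]
contact_force: [-0.3, -0.3, -0.4]
width: 0.0072
gripper_force: 78.2
[-0.30554525 -0.28788662 -0.36346224] [ 0.0174795  -0.0122131  -0.01866912]
```

Free so far, with about 3.3 mm to go. I feel for the collar on the plate.

```bash
python3 -m handwheel '[[[0,0,1],[0,0,0],1],[[0,0,1],[0,0,0],1],[[0,0,0.7],[0,0,0],1],[[0,0,0.5],[0,0,0],1],[[0,0,0],[0,0,0],1]]'
python3 -c "
from h import *
s,R_,p=tool();print(s['contact_force'],s['moment'])"
```

```text
clock: 10.52
position: [0.5619, 0.026, 0.142]
ee_rot: [0.0, 0.998, 0.056, -0.0]
contact_force: [0.1, 0.4, -0.3]
width: 0.0069
gripper_force: 78.2
[ 0.14253811  0.37070924 -0.27100768] [-0.02033079 -0.0010133   0.02524058]
```

```bash
python3 -m handwheel '[[[0,0,0.5],[0,0,0],1],[[0,0,0.5],[0,0,0],1],[[0,0,0.5],[0,0,0],1],[[0,0,0],[0,0,0],1]]'
python3 -c "
from h import *
s,R_,p=tool();print(s['contact_force'],s['moment'])"
```

```text
clock: 11.02
position: [0.5621, 0.026, 0.1418]
ee_rot: [0.0, 0.998, 0.056, 0.001]
contact_force: [-1.4, -0.5, 8.0]
width: 0.0068
gripper_force: 79.3
[-1.41466344 -0.49067277  8.03278792] [ 0.03844948  0.40001219 -0.01723814]
```

The collar seated at TCP z 0.1418, as predicted, with 8 N down. I check joint 6's room and turn clockwise (+tool z).

```bash
python3 -c "
from h import *
s,R_,p=tool();print(s['qpos'].round(3))"
python3 -m handwheel '[[[0,0.07,0],[0,0,1],1],[[0,0.07,0],[0,0,1],1],[[0,0.07,0],[0,0,1],1],[[0,0,0],[0,0,0],1]]'
python3 -c "
from h import *
s,R_,p=tool();print(s['qpos'].round(3)[5],s['contact_force'],s['moment'],np.degrees(np.arctan2(R_[1,0],R_[0,0])))"
```

```text
[-0.077  0.321  1.673 -0.     1.146  1.381]
clock: 11.52
position: [0.5625, 0.0252, 0.1417]
ee_rot: [0.001, 0.995, -0.1, 0.001]
contact_force: [-0.3, -2.0, 5.9]
width: 0.0073
gripper_force: 79.2
1.695 [-0.25987549 -1.96543705  5.91222068] [-0.19618302  0.27693383  0.15671846] -11.525043543583195
```

Joint 6 stops at 2.7, which leaves about 1.27 rad of turn. That should be enough for the bolt (1.0 + 0.2 of play), and I can regrip if not.

```bash
python3 -m handwheel '[[[0,0.07,0],[0,0,1],1],[[0,0.07,0],[0,0,1],1],[[0,0.07,0],[0,0,1],1],[[0,0.07,0],[0,0,1],1],[[0,0,0],[0,0,0],1]]'
python3 -c "
from h import *
s,R_,p=tool();print(s['qpos'].round(3)[5],s['contact_force'],s['moment'],np.degrees(np.arctan2(R_[1,0],R_[0,0])))"
```

```text
clock: 12.15
position: [0.5623, 0.0246, 0.1418]
ee_rot: [0.001, 0.952, -0.305, 0.001]
contact_force: [-1.5, -3.0, 5.6]
width: 0.0068
gripper_force: 79.2
2.113 [-1.47321785 -2.96588482  5.61004523] [-0.34285183  0.27103167  0.14700303] -35.51978219171363
```

```bash
python3 -m handwheel '[[[0,0.07,0],[0,0,1],1],[[0,0.07,0],[0,0,1],1],[[0,0.07,0],[0,0,1],1],[[0,0.07,0],[0,0,1],1],[[0,0.07,0],[0,0,1],1],[[0,0,0],[0,0,0],1],[[0,0,0],[0,0,0],1]]'
python3 - <<'E'
from h import *
s,R_,p=tool();print(s['qpos'].round(3)[5],s['contact_force'],s['moment'],np.degrees(np.arctan2(R_[1,0],R_[0,0])))
a=vision.get_image("scene");cv2.imwrite("pics/s6.png",a);b=cv2.imread("pics/scene0.png")
cv2.imwrite("pics/cmp.png",np.hstack([cv2.resize(x[110:250,220:390],None,fx=2.3,fy=2.3,interpolation=2) for x in(b,a)]))
print(cv2.absdiff(a,b)[150:225,290:365].mean())
E
```

```text
clock: 13.02
position: [0.5618, 0.0242, 0.1417]
ee_rot: [0.001, 0.841, -0.541, 0.001]
contact_force: [-2.7, -2.5, 6.2]
width: 0.0069
gripper_force: 79.3
2.636 [-2.74861891 -2.47765376  6.18682783] [-0.49040351  0.33571986  0.11001189] -65.49140688425783
16.578488888888888
```

I've used all my picture views, so I check the lid by numbers: sample the projected open-lid face in the scene view before and after.

```bash
cat > lid.py <<'E'
from h import *
import sys
def chk(f):
  yaw=np.radians(6.4);A=np.array([[np.cos(yaw),-np.sin(yaw)],[np.sin(yaw),np.cos(yaw)]])
  # spectrometer origin: keyhole seen at (.562,.0255); top centre from black/grey outline in top0
  base=np.array(eval(open("org.txt").read()))
  for n in("scene","top"):
    K,Rm,t=cam(n);a=cv2.cvtColor(cv2.imread(f"pics/{n}0.png"),6);b=cv2.cvtColor(cv2.imread(f"pics/{n}{f}.png"),6)
    for ang in(0,.7):
      print(n,"ang",ang)
      for x in(-.09,0,.09):
        row=[]
        for r in(.165,.15,.1,.04):
          q=np.r_[base+A@[x,.13-r*np.cos(ang)],.13+r*np.sin(ang)];c=Rm@q+t;u=(K@(c/c[2]))[:2].round().astype(int)
          row.append((*u.tolist(),int(a[u[1],u[0]]),int(b[u[1],u[0]])))
        print("  ",row)
E
python3 - <<'E'
from h import *
im=cv2.imread("pics/top0.png");g=cv2.cvtColor(im,6)
m=(g[130:250,130:230]<45).astype(np.uint8)
m=cv2.morphologyEx(m,3,np.ones((45,45)));cs,_=cv2.findContours(m,0,2);c=max(cs,key=cv2.contourArea)
P=np.array([cast("top",q[0]+np.array([130,130]),.13)[:2]*1000 for q in c],np.float32);r=cv2.minAreaRect(P);print(r)
yaw=np.radians(6.4);A=np.array([[np.cos(yaw),-np.sin(yaw)],[np.sin(yaw),np.cos(yaw)]])
o=np.array(r[0])/1000-A@[0,.0425];print("origin",o,"lock local",(A.T@([.562,.0255]-o)).round(4))
open("org.txt","w").write(str(o.tolist()))
cv2.imwrite("pics/top6.png",vision.get_image("top"))
from lid import chk;chk(6) if False else None
import shutil;shutil.copy("pics/s6.png","pics/scene6.png");chk(6)
E
```

```text
((578.0936279296875, 185.78311157226562), (260.37530517578125, 313.20111083984375), 89.0166015625)
origin [0.58283106 0.14354798] lock local [-0.0339 -0.115 ]
scene ang 0
   [(277, 159, 14, 16), (281, 158, 15, 14), (293, 154, 20, 15), (308, 149, 19, 51)]
   [(296, 172, 15, 9), (300, 170, 17, 10), (313, 165, 86, 8), (327, 160, 68, 17)]
   [(317, 186, 18, 11), (321, 184, 17, 6), (335, 178, 16, 6), (350, 172, 17, 8)]
scene ang 0.7
   [(289, 124, 152, 152), (292, 126, 154, 147), (301, 133, 151, 45), (311, 141, 154, 9)]
   [(309, 135, 153, 135), (312, 137, 153, 118), (321, 144, 153, 20), (331, 152, 153, 11)]
   [(332, 147, 153, 135), (335, 149, 153, 143), (344, 156, 153, 147), (353, 164, 152, 140)]
top ang 0
   [(213, 219, 32, 21), (207, 220, 35, 25), (188, 223, 36, 33), (165, 226, 33, 29)]
   [(209, 185, 32, 132), (203, 186, 34, 137), (184, 188, 110, 21), (161, 191, 51, 101)]
   [(204, 151, 37, 33), (199, 152, 38, 38), (180, 155, 34, 34), (157, 158, 36, 32)]
top ang 0.7
   [(192, 221, 35, 33), (188, 221, 32, 27), (175, 224, 34, 27), (159, 226, 35, 28)]
   [(187, 183, 110, 31), (183, 184, 113, 26), (170, 188, 110, 101), (155, 191, 38, 64)]
   [(183, 146, 162, 54), (179, 148, 104, 38), (166, 152, 39, 31), (151, 157, 36, 23)]
```

The lid has opened. The top-view pixel (209,185) went from lid black 32 to compartment 132, the grey panel shifted, and the scene view shows black where bench was at (331,152). I release and withdraw straight up.

```bash
python3 -m handwheel '[[[0,0,0],[0,0,0],0.3],[[0,0,0],[0,0,0],0.3],[[0,0,0],[0,0,0],0.3],[[0,0,0],[0,0,0],0.3],[[0,0,-10],[0,0,0],0.3],[[0,0,-30],[0,0,0],0.3],[[0,0,-40],[0,0,0],0.3],[[0,0,-40],[0,0,0],0.3],[[0,0,-40],[0,0,0],0.3],[[0,0,0],[0,0,0],0.3],[[0,0,0],[0,0,0],0.3]]' 40
python3 - <<'E'
from h import *
s,R_,p=tool();print(p,s["contact_force"],s["width"])
im=vision.get_image("wrist");cv2.imwrite("pics/w7.png",im)
pc=vision.camera_params("wrist");K=pc["intrinsics"];H=pc["hand_eye"]
def pr(P):
    c=H[:3,:3].T@(R_.T@(np.array(P)-p)-H[:3,3]);r=np.linalg.norm(c[:2]);th=np.arctan2(r,c[2]);return K[:2,2]+K[0,0]*th*c[:2]/r
# bow top at z .176 expected if home (plate .126 + 50)
for z in(.176,):
  e=np.array([R_[0,0],R_[1,0],0])*.015
  k=np.array([.562,.0253,z]);print("pred bow ends",pr(k+e).round(0),pr(k-e).round(0))
g=cv2.cvtColor(im,6);u=pr(k).round().astype(int);print(g[u[1]-36:u[1]+37:4,u[0]-40:u[0]+41:5])
cv2.imwrite("pics/scene7.png",vision.get_image("scene"));cv2.imwrite("pics/top7.png",vision.get_image("top"))
from lid import chk;chk(7)
E
```

```text
clock: 14.5
position: [0.5612, 0.0253, 0.3004]
ee_rot: [0.0, 0.841, -0.541, -0.0]
contact_force: [0.5, -0.0, -1.2]
width: 0.0298
gripper_force: 0.0
[0.5611523  0.02534468 0.30036309] [ 0.47151309 -0.01989419 -1.19277993] 0.029782698790213613
pred bow ends [255. 172.] [255. 202.]
[[108 112 108 112  96 140 143  95  78  77  77  80  81  80  84  82  76]
 [109 110 107 111 132 141  96  99 108 129  77  79  82  81  77  79  78]
 [114 105 110  97 143 117 143 109  89 102 100 104  83  78  81  85  88]
 [103  97  99  98 130 132  80 134 144 101  83 105  96 102  98  79 107]
 [ 66  66  68  94 129 126  92 111  65  85 105 104  89 103  86 106 109]
 [ 68  68  65 111 130 122 131 123  62 103 107  88 103 109  87 107 112]
 [ 66  69  67 108  96  86 127 124 142  86  92  85 102 141 108 108 109]
 [ 72  73  67  93 126  84 101 127 141 128  97  86 118 132 108 104 108]
 [ 66  67  63  90  88 113  67 106 138 111 131 138  98  77 109 104 111]
 [ 77  70  65  87  89  85  84  87 140  73  85 140 112  77  77  91  95]
 [ 75  79  80  80  77  79 101  96 138  85 138 139 102  84  80  76  77]
 [ 77  77  82  79  76  79  76  69 143  
[... 917 characters left out ...]
34), (312, 137, 153, 118), (321, 144, 153, 17), (331, 152, 153, 5)]
   [(332, 147, 153, 133), (335, 149, 153, 141), (344, 156, 153, 145), (353, 164, 152, 139)]
top ang 0
   [(213, 219, 32, 28), (207, 220, 35, 31), (188, 223, 36, 142), (165, 226, 33, 28)]
   [(209, 185, 32, 120), (203, 186, 34, 115), (184, 188, 110, 95), (161, 191, 51, 98)]
   [(204, 151, 37, 133), (199, 152, 38, 138), (180, 155, 34, 39), (157, 158, 36, 20)]
top ang 0.7
   [(192, 221, 35, 102), (188, 221, 32, 143), (175, 224, 34, 26), (159, 226, 35, 29)]
   [(187, 183, 110, 124), (183, 184, 113, 102), (170, 188, 110, 97), (155, 191, 38, 60)]
   [(183, 146, 162, 57), (179, 148, 104, 34), (166, 152, 39, 26), (151, 157, 36, 26)]
```

The bow top appears as a bright bar about 28 px long at its predicted home height and turned angle. The lid is open, and the gripper is clear with nothing touching it. I hand in.

```bash
python3 -c "
from rig import manip;print(manip.sign_off())"
```

```text
the job is handed in; nothing more can be done
None
```

The flat-bow key is fully home in the lock and turned about 1.26 rad clockwise, as far as joint 6's limit safely allowed (you asked for about 1.4); the images show the lid open, the round key and bystanders were not touched, and I signed off at about 14.5 s.

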